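Clip the last printer plate home and shut the plate case

ROBOT

A 7-joint arm with a two-finger parallel gripper is mounted at the origin on the work surface. World frame = base frame: x ahead of the robot, y to its left, z up, the work surface at z = 0. Lengths are in m, angles in rad, forces in N, time in s.
With the tool pointing down it reaches from about 0.375 to 0.925 m from the base axis. Payload 3.1 kg.
Tool frame: the origin (TCP) lies midway between the tips of the shut fingers; the grasp point (between the pads) lies 19 mm behind it; z points along the fingers, y is the line along which they close (so a half turn about z gives the same grasp; the last joint's range is limited). The gripper opens to 85 mm and grips with 20 to 120 N. Pads are 22 mm wide; open, the fingers measure 114 mm over their backs; the gripper's body (76 mm by 85 mm) begins 54 mm behind the grasp point. The pads swing forward as they close: fully open they stand 13 mm farther back than shut.
Start: joints at [1.229, 0.383, 0.044, 1.598, -0.018, 1.161, -0.05], TCP at [0.157, -0.631, 0.231] pointing down, gripper open.
Joint ranges: [-2.61, 2.61], [-0.41, 2.15], [-1.48, 1.57], [0, 2.5], [-1.57, 4.71], [0.05, 1.97], [-2.85, 2.85]. Speed limits (rad/s): [2.79, 2.79, 3.14, 3.14, 3.14, 3.14, 3.14].

INTERFACE

Orientations are given as a rotation vector (axis times angle).
In Python, from plant import manip gives the robot as it stands. The module is installed in compiled form; this text tells all that it offers.
- The arm moves only by the tool carry_out, never from a script. Its argument "motion" is text: rows parted by semicolons, each of 5 numbers parted by spaces: the gripper command: -1 is fully open, 1 is shut, values between are in proportion, then the shift along the tool's x, y, z in m, then the turn about the tool's z in degrees. In form: gripper tx ty tz turn; .... A call has 1 to 10 rows; each row is the pose to reach, as a shift and turn from the pose commanded when the call began, along the tool's axes at that moment; what a row does not reach only later rows make up. A row lasts 1/10 s, in which the tool goes at most 50 mm and 8.59 degrees, less where a joint would pass 70% of its speed; a pose out of reach is approached as far as the arm can. A call with a gripper value outside its range is refused whole. The fingers move at their own pace and stop on an object; "newtons" is the grip in N (left out, the last holds). Time passes only in rows, so rows that repeat a pose let the fingers close. It gives the time, the measured TCP pose, the force, the opening and the grip force at its end, in the units of the state.
- manip.sense(): the state, without advancing time (a new reading comes with each control period).
- manip.get_image(name): name is "scene" or "top" or "wrist"; returns the picture (480x640x3 uint8, red, green, blue); there is no depth.
- manip.get_calibration(name): a dict with "fx", "fy", "cx", "cy" (pixels), "R" (3x3) and "t" (3): a world point X has camera coordinates R X + t; the wrist camera has in their place "hand_eye" (4x4, takes a point from camera to tool coordinates, whose origin is the TCP and whose axes are the flange's). Camera axes: x right, y down, z forward; pixel columns grow to the right and rows downward; lengths in m; the calibration is good to about 2 mm. A picture is of the moment at which its call begins: read the wrist's pose just before it. get_calibration takes no time and is no camera call.
- manip.hand_in(): hands the job in; it is judged then, once.
The state is a dict: "t": time; "joints": joint angles; "dq": joint speeds; "joint_efforts": joint torques, N m; "tool_pos": TCP position; "orientation": TCP orientation; "force": force on the tool from outside, world axes, zero at the start; "wrist_torque": the same for the moment, N m; "width": finger opening in m; "grip_force": force on a finger pad.
Only numpy, scipy, OpenCV 4.12 (cv2) and the standard library are available. Lean on these libraries where they do the work, as an engineer would, in place of code of your own. Each camera call takes 0.05 s, during which the arm holds its last target. There are 200 camera calls.

TASK

One printer plate in the plate case stands proud of the other two: push it straight down until it is fully home in its spring clips, level with its neighbours. Then swing the case's open lid over past vertical by its bar and lower it gently all the way down onto the case, never letting it drop or slam, and let go. Leave the other two plates home and the things lying around the case where they are.

Things in the scene. Friction and masses are not known exactly. Their poses are not given: they have to be found in the camera images.
- case: Fixed light grey case, an open box 145 (x) by 166 mm (y), rim 98 mm above the table, walls 8 mm. Origin: centre of its underside, on the table. z up; x points level from the middle to the hinged wall; y runs along the hinge. Inside are three parallel slots along x, at y = -42, 0 and +42 mm, each with guide ribs and a spring clip at both ends.
- lid (a joint): Angle of the white lid (rad): 0 = shut, level on the rim (its stop); 1.57 = upright; 1.92 = fully open, leaning back past upright on its open stop, where it begins. 0.18 to 0.35 kg, hinge only lightly damped: once over upright it falls shut by itself and slams if let go.
- lid_hinge (a point): Middle of the lid's hinge line, at (75, 0, 102) mm in the case's frame. The hinge line runs along the case's y; the lid panel is 180 mm wide along it, 8 mm thick and ends 156 mm from the hinge line.
- lid_bar (a point): Middle of the round steel bar beyond the lid's free edge: 12 mm thick, 104 mm long, parallel to the hinge line, 190 mm from it in the lid's plane. Two arms 94 mm apart carry it; between them a 28 mm gap to the lid's edge. Lid shut: it lies 102 mm above the table at case x = -115 mm, 42 mm outside the wall, free space below. Its axes turn with the lid.
- plate_a_top (a point): Middle of the top face of the plate that begins proud, in any slot. Dark upright plate 126 mm long (case x), 8 thick, 84 tall, bright metal top lip 104 x 16 mm. Begins resting on its clips, top about 120 mm above the table; home, its foot is on the case floor, top at 90 mm, 8 below the rim. Pushing takes 5 to 15 N for 10 mm, then little, until the clips snap into its notches.
- plate_b_top (a point): Middle of the top face of a second, identical plate that is already home (top 90 mm above the table).
- plate_c_top (a point): Middle of the top face of a third, identical plate that is already home (top 90 mm above the table).
- rabbit: Bystander: white printed rabbit, 56 mm wide, 111 mm tall, standing on the table beside the case, about 160 mm from its middle on the case's +y side. Origin: centre of its underside.
- bracket: Bystander: flat green printed frame, 90 x 70 x 12 mm, lying on the table behind the hinged wall, about 170 mm from the case's middle. Origin: centre of its underside.
- scraper: Bystander: scraper, 180 mm long, lying on the table on the case's -y side, about 160 mm from its middle. Origin: in the middle of its underside.
Things that resemble listed ones, but are neither listed nor needed, are in the scene too. What is shaped like the part that bears plate_c_top but purple or yellow is not meant.

How it is judged:
By the outcome, as a careful person would: the job done as asked, in the order asked, and still so for the second after the job is handed in, with the robot touching nothing.
It also fails if it takes over 54 s, if anything falls off the work surface, if the arm or the gripper's body presses on something with over 40 N, if the wrist force passes 120 N, or if a joint passes its speed limit or range.

## Working session

There is one attempt and no reset: what is moved stays moved. The work goes in short steps, Python scripts to look and compute and a tool call to move; the robot and the scene stay as the last step left them, time stands still between calls to the robot, and variables do not carry over. Pictures are saved under pics/ and viewed, at most 10 in all, crops included, and the job is handed in when it is done.

Besides the shell and the picture viewer there is one more tool, called after "Emit:" by a JSON object that holds its "name" and its "arguments". carry_out: Moves the arm, as the interface text tells. Its arguments: {"type":"object","properties":{"motion":{"type":"string"},"newtons":{"type":"number"}},"required":["motion"]}

```bash
mkdir -p pics; python3 - <<'E'
from plant import manip
import cv2, numpy as np
s=manip.sense(); print({k:np.round(v,3) for k,v in s.items()})
for n in("scene","top"):
    im=manip.get_image(n); cv2.imwrite(f"pics/{n}0.png",im[:,:,::-1]); c=manip.get_calibration(n); print(n,c)
print(manip.get_calibration("wrist"))
E
```

```text
{'t': np.float64(0.0), 'joints': array([ 1.229,  0.384,  0.044,  1.6  , -0.018,  1.161, -0.05 ]), 'dq': array([ 0.   ,  0.001,  0.001, -0.   ,  0.   , -0.001, -0.   ]), 'joint_efforts': array([-0.0000e+00, -4.3346e+01,  1.0240e+00, -2.4952e+01,  1.1000e-02,
        1.1000e-02, -0.0000e+00]), 'tool_pos': array([ 0.157, -0.63 ,  0.23 ]), 'orientation': array([-3.116e+00, -3.820e-01,  1.000e-03]), 'force': array([-0.465, -0.038,  0.188]), 'wrist_torque': array([0.038, 0.001, 0.023]), 'grip_force': np.float64(0.0), 'width': np.float64(0.086)}
scene {'fx': 554.6901753199454, 'fy': 554.6901753199454, 'cx': 326.2983226548693, 'cy': 239.29337815431467, 'R': array([[-0.49287126,  0.8699926 , -0.0138127 ],
       [ 0.71408364,  0.39537276, -0.57772392],
       [-0.49715437, -0.29460694, -0.81611536]]), 't': array([ 0.36798408, -0.33229681,  1.29671624])}
top {'fx': 504.84086488853376, 'fy': 504.84086488853376, 'cx': 315.9372021433206, 'cy': 236.28738448656873, 'R': array([[-0.00411152, -0.99970608,  0.02389232],
       [-0.99295483,  0.00125199, -0.11848687],
       [ 0.11842214, -0.02421116, -0.99266813]]), 't': array([-0.09146534,  0.6025885 ,  1.00004203])}
{'fx': 397.61027792792373, 'fy': 397.61027792792373, 'cx': 316.71163736073277, 'cy': 239.9834185499588, 'hand_eye': array([[ 5.53304825e-04, -9.46842129e-01, -3.21698115e-01,
         8.36249260e-02],
       [ 9.99999668e-01,  7.16138263e-04, -3.87833281e-04,
        -4.99329811e-04],
       [ 5.97597219e-04, -3.21697794e-01,  9.46842211e-01,
        -1.42242915e-01],
       [ 0.00000000e+00,  0.00000000e+00,  0.00000000e+00,
         1.00000000e+00]])}
```

View pics/scene0.png

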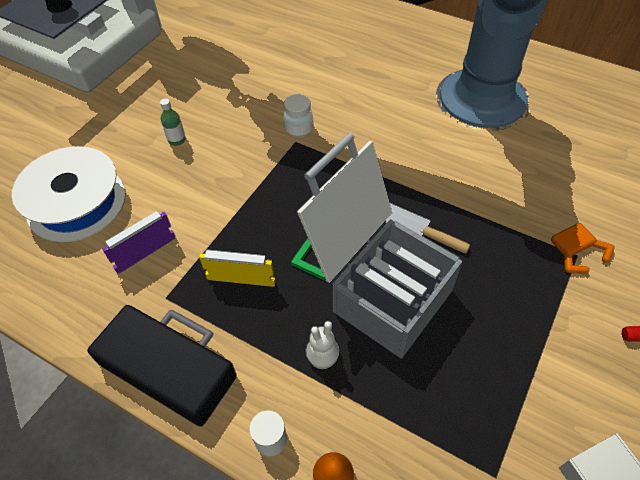

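View pics/top0.png

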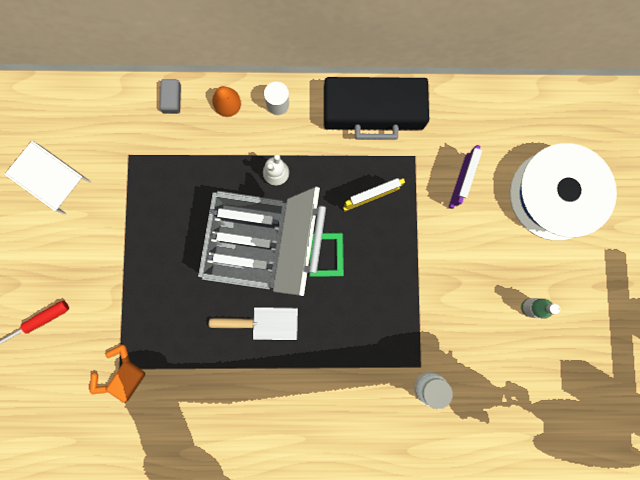

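The scene view shows the case at about (400,290) with its lid open to the upper left. The top view shows the case at about (245,243), its hinge on the image right (world -y), the rabbit at (276,170), the scraper at (255,323) and the green bracket at (327,255). The decoys are the yellow plate (374,194) and the purple plate (465,177) outside the case. I'll look closer at the three lips.

```bash
python3 - <<'E'
import cv2, numpy as np
a=cv2.imread("pics/scene0.png")[210:360,325:475]; b=cv2.imread("pics/top0.png")[175:305,190:340]
A=cv2.resize(a,None,fx=2.66,fy=2.66,interpolation=2)
B=cv2.resize(b,None,fx=2.66,fy=2.66,interpolation=2)
B=cv2.copyMakeBorder(B,0,A.shape[0]-B.shape[0],0,0,0)
cv2.imwrite("pics/crop.png",np.hstack([A,B]));print(A.shape,B.shape)
E
```

```text
(399, 399, 3) (399, 399, 3)
```

View pics/crop.png

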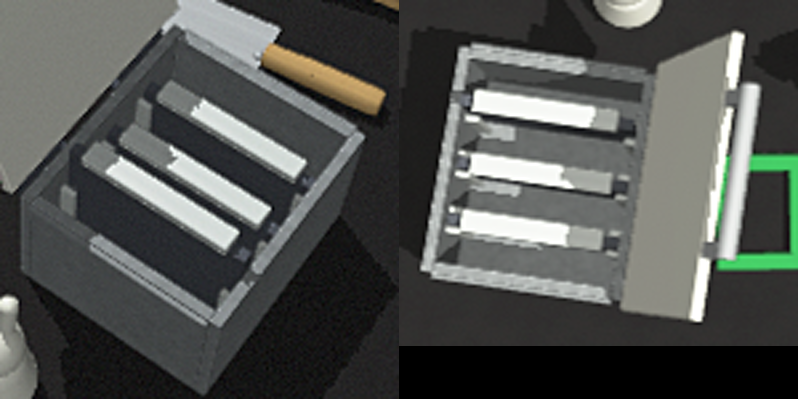

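The left crop shows three lips. The one nearest the rabbit, (83,150)-(240,240), looks raised. I'll triangulate all three across the two views.

```bash
cat >h.py <<'E'
import numpy as np, cv2
from plant import manip
def cal(n):
    c=manip.get_calibration(n); return np.array([[c['fx'],0,c['cx']],[0,c['fy'],c['cy']],[0,0,1]]),np.array(c['R']),np.array(c['t'])
def plane(n,p,z):
    K,R,t=cal(n); d=R.T@np.linalg.inv(K)@[p[0],p[1],1]; o=-R.T@t; return o+d*(z-o[2])/d[2]
def tri(ps,pt):
    P=[k@np.c_[r,t] for k,r,t in (cal("scene"),cal("top"))]
    X=cv2.triangulatePoints(P[0],P[1],np.array(ps,float).reshape(2,1),np.array(pt,float).reshape(2,1))[:,0]; return X[:3]/X[3]
def proj(n,X):
    K,R,t=cal(n); v=K@(R@np.array(X)+t); return v[:2]/v[2]
E
python3 - <<'E'
from h import *
np.set_printoptions(precision=4,suppress=True)
S=lambda x,y:(325+x/2.66,210+y/2.66); T=lambda x,y:(190+(x-399)/2.66,175+y/2.66)
for nm,s0,s1,t0,t1 in (("+y",(232,240),(93,153),(473,105),(619,121)),("mid",(264,214),(131,135),(470,166),(613,184)),("-y",(300,171),(167,93),(460,223),(603,241))):
    a,b=tri(S(*s0),T(*t0)),tri(S(*s1),T(*t1)); print(nm,a,b,np.linalg.norm(a-b))
    for z in (.09,.12):
        A,B=[plane("top",T(*t),z) for t in(t0,t1)]; A2,B2=[plane("scene",S(*t),z) for t in(s0,s1)]
        print(z,(A+B)/2,(A2+B2)/2,np.linalg.norm(A-B))
print("rim top",[plane("top",T(*p),.098) for p in((462,44),(425,271),(615,303))])
print("rim scene",[plane("scene",S(*p),.098) for p in((205,326),(364,134),(22,200))])
print("bar", [plane("top",T(*p),.28) for p in ((749,86),(729,258))])
E
```

```text
+y [0.6362 0.0941 0.1116] [ 0.6232 -0.0072  0.1113] 0.10216686756144261
0.09 [0.6331 0.0459 0.09  ] [0.6174 0.0393 0.09  ] 0.10752245248092566
0.12 [0.6284 0.0424 0.12  ] [0.6346 0.0452 0.12  ] 0.10421845433909337
mid [0.5952 0.1001 0.085 ] [ 0.581  -0.0008  0.0794] 0.10209576538216766
0.09 [0.5874 0.0486 0.09  ] [0.5928 0.0515 0.09  ] 0.10495508329267192
0.12 [0.5841 0.045  0.12  ] [0.6108 0.0569 0.12  ] 0.1017299764226779
-y [0.5537 0.107  0.0816] [0.5394 0.0054 0.0783] 0.1025946986320883
0.09 [0.5458 0.0553 0.09  ] [0.5533 0.0579 0.09  ] 0.10440856161013301
0.12 [0.5438 0.0515 0.12  ] [0.5729 0.0631 0.12  ] 0.10120024850350574
rim top [array([0.6829, 0.1068, 0.098 ]), array([0.5175, 0.1299, 0.098 ]), array([ 0.4942, -0.006 ,  0.098 ])]
rim scene [array([0.6878, 0.1009, 0.098 ]), array([0.5206, 0.1317, 0.098 ]), array([ 0.6657, -0.0314,  0.098 ])]
bar [array([ 0.6194, -0.0963,  0.28  ]), array([ 0.5174, -0.084 ,  0.28  ])]
```

The proud plate is the one in the +y slot. It triangulates to z≈0.112, against about 0.08 for the other two, all three lips measure ~102 mm long, and its centre is about (0.631, 0.044). Next I'll work out the approach.

```bash
cat >>h.py <<'E'
from scipy.spatial.transform import Rotation as Ro
XC=np.array([-.139,-.990,0]); YC=np.array([.990,-.139,0])
def go(target):
    s=manip.sense(); R=Ro.from_rotvec(s['orientation']).as_matrix()
    d=R.T@(np.array(target)-s['tool_pos']); v=R.T@XC
    a=np.degrees(np.arctan2(-v[0],v[1])); a=(a+90)%180-90
    print('t',s['t'],'tcp',np.round(s['tool_pos'],4),'F',np.round(s['force'],2),'w',round(float(s['width']),4),'shift mm',np.round(d*1000,1),'turn',round(a,2),'j7',round(s['joints'][6],3)); return R
E
python3 - <<'E'
from h import *
print(np.round(go((.631,.044,.36)),3))
E
```

```text
t 0.1 tcp [ 0.1567 -0.63    0.23  ] F [1.01 0.43 0.23] w 0.0853 shift mm [ 623.  -539.8 -128.8] turn 21.97 j7 -0.05
[[ 0.97   0.241 -0.001]
 [ 0.241 -0.97   0.002]
 [-0.    -0.002 -1.   ]]
```

Emit:
{"name": "carry_out", "arguments": {"motion": "1 0 0 -0.05 0; 1 0 0 -0.10 8; 1 0 0 -0.13 16; 1 0.038 -0.033 -0.13 22; 1 0.076 -0.066 -0.13 22; 1 0.114 -0.099 -0.13 22; 1 0.152 -0.132 -0.13 22; 1 0.19 -0.165 -0.13 22; 1 0.228 -0.198 -0.13 22; 1 0.266 -0.231 -0.13 22"}}

```text
t: 1.1
tool_pos: [0.3585, -0.3422, 0.3609]
orientation: [-3.134, 0.22, 0.001]
force: [-0.1, -0.5, -0.0]
width: 0.0001
grip_force: 0.0
```

```bash
python3 -c "
from h import *
go((.631,.044,.36))"
```

```text
t 1.1 tcp [ 0.3585 -0.3422  0.3609] F [-0.06 -0.47 -0.01] w 0.0001 shift mm [ 215.9 -420.5    0.8] turn -0.04 j7 -1.033
```

Emit:
{"name": "carry_out", "arguments": {"motion": "1 0.022 -0.043 0 0; 1 0.044 -0.086 0 0; 1 0.066 -0.129 0 0; 1 0.088 -0.172 0 0; 1 0.11 -0.215 0 0; 1 0.132 -0.258 0 0; 1 0.154 -0.3 0 0; 1 0.176 -0.343 0 0; 1 0.196 -0.382 0 0; 1 0.216 -0.42 0 0"}}

```text
t: 2.1
tool_pos: [0.631, 0.0431, 0.3606]
orientation: [3.134, -0.219, -0.002]
force: [-0.1, -0.8, -0.1]
width: -0.0002
grip_force: 0.0
```

```bash
python3 -c "
from h import *
go((.631,.044,.16))
cv2.imwrite('pics/w1.png',manip.get_image('wrist')[:,:,::-1])"
```

```text
t 2.1 tcp [0.631  0.0431 0.3606] F [-0.13 -0.8  -0.11] w -0.0002 shift mm [ 1.000e-01 -9.000e-01  2.006e+02] turn -0.02 j7 -1.963
```

View pics/w1.png

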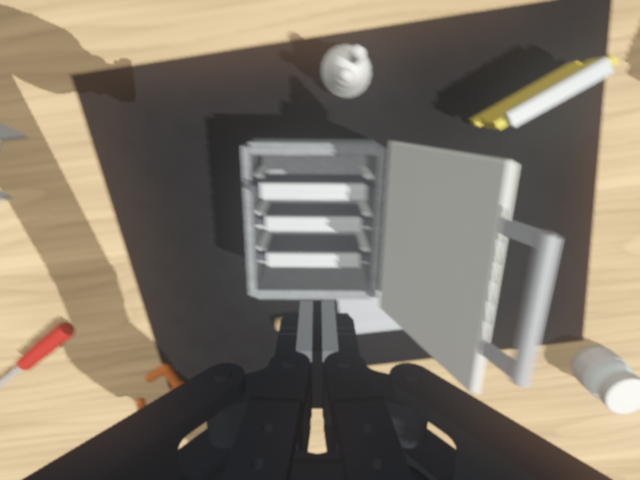

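The wrist view shows the three lips at (313,190), (313,224) and (313,260). The nearest to the rabbit is the widest, so it is the highest. The bar runs from (548,240) to (520,375). I'll cast these to points.

```bash
cat >>h.py <<'E'
def wplane(p,z,s=None):
    s=s or manip.sense(); c=manip.get_calibration('wrist'); H=np.array(c['hand_eye']); R=Ro.from_rotvec(s['orientation']).as_matrix()
    d=R@H[:3,:3]@[(p[0]-c['cx'])/c['fx'],(p[1]-c['cy'])/c['fy'],1]; o=R@H[:3,3]+s['tool_pos']; return o+d*(z-o[2])/d[2]
E
python3 - <<'E'
from h import *
for a,b,z in (((258,190),(368,191),.12),((262,224),(361,224),.09),((264,260),(361,260),.09)):
    A,B=wplane(a,z),wplane(b,z);print(np.round((A+B)/2,4),np.linalg.norm(A-B))
A,B=[wplane(p,.2805) for p in((550,240),(522,378))];print('bar',A,B,np.linalg.norm(A-B))
print('rim',[np.round(wplane(p,.098),4) for p in((240,145),(384,142),(381,298),(249,298))])
E
```

```text
[0.6385 0.0585 0.12  ] 0.10705356145972099
[0.5963 0.0663 0.09  ] 0.10686297664137268
[0.5548 0.0707 0.09  ] 0.10797784425444712
bar [ 0.62437952 -0.08231739  0.2805    ] [ 0.52862006 -0.06956133  0.2805    ] 0.09660534142334094
rim [array([0.6887, 0.1254, 0.098 ]), array([ 0.6733, -0.0166,  0.098 ]), array([ 5.027e-01, -4.000e-04,  9.800e-02]), array([0.5212, 0.1474, 0.098 ])]
```

The picture was taken while the arm was still settling, so I'll measure again at rest.

```bash
python3 - <<'E'
from h import *
s=manip.sense(); im=manip.get_image('wrist'); print(np.abs(s['dq']).max(), s['tool_pos'])
cv2.imwrite('pics/w2.png',im[:,:,::-1])
g=cv2.cvtColor(im,cv2.COLOR_RGB2GRAY); m=(g>190).astype(np.uint8); m[:, :200]=0;m[:,400:]=0;m[:140]=0;m[320:]=0
n,l,st,c=cv2.connectedComponentsWithStats(m)
for i in range(1,n):
    if st[i,4]>300: print(st[i],c[i],[np.round(wplane(c[i],z,s),4) for z in(.09,.12)])
E
```

```text
0.1283080150572041 [0.63325994 0.0525319  0.35953717]
[ 275  187   89   17 1356] [318.95870206 194.74115044] [array([0.6272, 0.0542, 0.09  ]), array([0.6336, 0.0532, 0.12  ])]
[279 220  68  15 881] [310.41430193 226.97956867] [array([0.5932, 0.0678, 0.09  ]), array([0.6021, 0.0659, 0.12  ])]
[280 256  70  14 894] [314.25391499 262.75838926] [array([0.5513, 0.0692, 0.09  ]), array([0.5633, 0.0671, 0.12  ])]
[348 295  52  25 791] [371.80151707 310.42730721] [array([0.4837, 0.0106, 0.09  ]), array([0.5007, 0.0128, 0.12  ])]
```

View pics/w2.png

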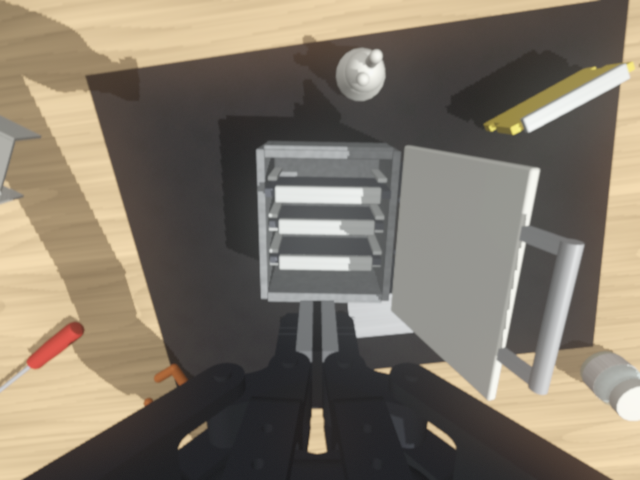

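The arm overshot and is still settling. The lips are now at (328,194), (326,227) and (325,262). I'll dwell first, then descend.

Emit:
{"name": "carry_out", "arguments": {"motion": "1 0 0 0 0; 1 0 0 0 0; 1 0 0 0 0; 1 0 0 0 0; 1 0 0 0 0"}}

```text
t: 2.7
tool_pos: [0.6303, 0.0402, 0.3616]
orientation: [3.133, -0.223, 0.001]
force: [0.6, 0.5, 1.0]
width: 0.0005
grip_force: 0.0
```

```bash
python3 - <<'E'
from h import *
s=manip.sense(); im=manip.get_image('wrist'); print(np.abs(s['dq']).max(), s['tool_pos'])
cv2.imwrite('pics/w3.png',im[:,:,::-1])
g=cv2.cvtColor(im,cv2.COLOR_RGB2GRAY); m=(g>135).astype(np.uint8); m[:, :200]=0;m[:,400:]=0;m[:180]=0;m[280:]=0
n,l,st,c=cv2.connectedComponentsWithStats(cv2.morphologyEx(m,cv2.MORPH_OPEN,np.ones((7,7))))
for i in range(1,n):
    if st[i,4]>200: print(st[i],c[i],[np.round(wplane((st[i,0]+st[i,2]/2,c[i][1]),z,s),4) for z in(.09,.12)], np.linalg.norm(wplane((0,200),.09)-wplane((st[i,2],200),.09)))
go((.631,.044,.16)); print(s['joints'])
E
```

```text
0.00626721753254355 [0.6303064  0.04017806 0.36159869]
[ 381  180   19  100 1582] [391.48230088 232.82743363] [array([ 0.5706, -0.032 ,  0.09  ]), array([ 0.5809, -0.0276,  0.12  ])] 0.020193041802485823
[ 260  184  105   19 1856] [311.49622845 192.69127155] [array([0.6267, 0.0459, 0.09  ]), array([0.6329, 0.0447, 0.12  ])] 0.11159623130795439
[244 192  12  88 677] [249.42097489 235.38700148] [array([0.5894, 0.1205, 0.09  ]), array([0.5983, 0.1139, 0.12  ])] 0.012753471197744067
[ 265  217   96   17 1551] [311.47775629 225.07607995] [array([0.5913, 0.0505, 0.09  ]), array([0.6001, 0.049 , 0.12  ])] 0.10203054290255177
[ 266  254   93   15 1366] [311.58052709 260.88433382] [array([0.55  , 0.0571, 0.09  ]), array([0.5618, 0.0551, 0.12  ])] 0.09884199248239163
t 2.75 tcp [0.6304 0.0405 0.3616] F [ 0.18  0.37 -0.65] w 0.0 shift mm [  0.   -3.6 201.6] turn -0.12 j7 -1.96
[ 0.28156923  0.31573457 -0.52554888  1.45458221  0.15909852  1.41330268
 -1.96020881]
```

The pose is consistent now, with plate_a's top at (0.632, 0.0445). Descending.

Emit:
{"name": "carry_out", "arguments": {"motion": "1 0.001 -0.004 0.03 0; 1 0.001 -0.004 0.06 0; 1 0.001 -0.004 0.09 0; 1 0.001 -0.004 0.12 0; 1 0.001 -0.004 0.15 0; 1 0.001 -0.004 0.18 0; 1 0.001 -0.004 0.2 0; 1 0.001 -0.004 0.21 0; 1 0.001 -0.004 0.215 0; 1 0.001 -0.004 0.215 0"}}

```text
t: 3.75
tool_pos: [0.6322, 0.0452, 0.1465]
orientation: [-3.134, 0.22, -0.0]
force: [0.5, 0.1, 0.8]
width: 0.0
grip_force: 0.0
```

```bash
python3 -c "
from h import *
go((.632,.0445,.09))"
```

```text
t 3.75 tcp [0.6322 0.0452 0.1465] F [0.5  0.14 0.82] w 0.0 shift mm [-0.1  0.8 56.5] turn -0.05 j7 -2.042
```

Well aligned. Now I'll push slowly to about z=0.108.

Emit:
{"name": "carry_out", "arguments": {"motion": "1 0 0 0.008 0; 1 0 0 0.016 0; 1 0 0 0.022 0; 1 0 0 0.026 0; 1 0 0 0.029 0; 1 0 0 0.032 0; 1 0 0 0.034 0; 1 0 0 0.036 0; 1 0 0 0.038 0; 1 0 0 0.038 0"}}

```text
t: 4.75
tool_pos: [0.6314, 0.0449, 0.1075]
orientation: [3.133, -0.22, -0.002]
force: [0.2, 0.8, 0.6]
width: -0.0002
grip_force: 0.3
```

Emit:
{"name": "carry_out", "arguments": {"motion": "1 0 0 0.003 0; 1 0 0 0.006 0; 1 0 0 0.009 0; 1 0 0 0.011 0; 1 0 0 0.013 0; 1 0 0 0.015 0; 1 0 0 0.016 0; 1 0 0 0.017 0; 1 0 0 0.017 0; 1 0 0 0.017 0"}}

```text
t: 5.75
tool_pos: [0.6321, 0.0453, 0.0914]
orientation: [-3.134, 0.22, -0.0]
force: [0.1, -0.2, 0.3]
width: -0.0001
grip_force: 0.0
```

Emit:
{"name": "carry_out", "arguments": {"motion": "1 0 0 0.001 0; 1 0 0 0.002 0; 1 0 0 0.003 0; 1 0 0 0.003 0; 1 0 0 0.004 0; 1 0 0 0.004 0"}}

```text
t: 6.35
tool_pos: [0.6337, 0.0451, 0.0902]
orientation: [3.133, -0.221, 0.005]
force: [-2.0, -1.2, 10.2]
width: -0.0
grip_force: 5.1
```

```bash
python3 - <<'E'
from h import *
a=manip.get_image('scene')[200:360,315:485,::-1];b=manip.get_image('wrist')[:,:,::-1]
A=cv2.resize(a,(425,400),interpolation=2);B=cv2.resize(b,(373,280))
cv2.imwrite('pics/p1.png',np.hstack([A,cv2.copyMakeBorder(B,0,120,0,0,0)]))
E
```

```text
(no output)
```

View pics/p1.png

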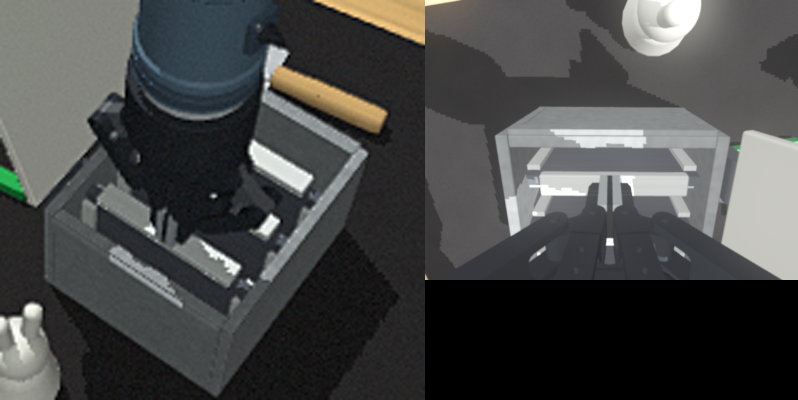

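The lip is now below the rim with the fingertips on it and 10 N at z=0.090. I'll press a little harder to confirm it is on the floor and snapped in, then rise.

Emit:
{"name": "carry_out", "arguments": {"motion": "1 0 0 0.001 0; 1 0 0 0.002 0; 1 0 0 0.003 0; 1 0 0 0.003 0; 1 0 0 0.003 0"}}

```text
t: 6.95
tool_pos: [0.6339, 0.0452, 0.0901]
orientation: [3.132, -0.221, 0.005]
force: [-7.6, -2.0, 22.2]
width: 0.0002
grip_force: 11.1
```

Emit:
{"name": "carry_out", "arguments": {"motion": "1 0 0 -0.02 0; 1 0 0 -0.06 0; 1 0 0 -0.1 0; 1 0 0 -0.14 0; 1 0 0 -0.18 0; 1 0 0 -0.22 0; 1 0 0 -0.25 0; 1 0 0 -0.27 0; 1 0 0 -0.27 0; 1 0 0 -0.27 0"}}

```text
t: 7.95
tool_pos: [0.6318, 0.0453, 0.3537]
orientation: [3.134, -0.22, -0.0]
force: [0.1, 0.2, -0.2]
width: -0.0002
grip_force: 0.0
```

Emit:
{"name": "carry_out", "arguments": {"motion": "0 0 0 0 0; 0 0 0 0 0; 0 0 0 0 0"}}

```text
t: 8.25
tool_pos: [0.6314, 0.0451, 0.3526]
orientation: [3.134, -0.22, -0.004]
force: [-0.1, 0.1, -0.2]
width: 0.0423
grip_force: 0.0
```

```bash
python3 - <<'E'
from h import *
s=manip.sense(); im=manip.get_image('wrist'); print(np.abs(s['dq']).max(), s['tool_pos'])
g=cv2.cvtColor(im,cv2.COLOR_RGB2GRAY); m=(g>135).astype(np.uint8); m[:, :258]=0;m[:,375:]=0;m[:160]=0;m[290:]=0
n,l,st,c=cv2.connectedComponentsWithStats(cv2.morphologyEx(m,cv2.MORPH_OPEN,np.ones((7,7))))
for i in range(1,n):
    if st[i,4]>200: print(st[i],c[i],np.round(wplane((st[i,0]+st[i,2]/2,c[i][1]),.09,s),4), np.linalg.norm(wplane((0,200),.09)-wplane((st[i,2],200),.09)))
cv2.imwrite('pics/w4.png',np.hstack([cv2.resize(im[:,:,::-1],(480,360)),cv2.resize(manip.get_image('scene')[120:300,280:440,::-1],(320,360))]))
cv2.imwrite('pics/w4f.png',im[:,:,::-1])
E
```

```text
0.01130790860992926 [0.63143337 0.04505842 0.35260202]
[ 269  180  100   18 1693] [316.93857058 188.63083284] [0.6321 0.0433 0.09  ] 0.10406792185097087
[ 268  219   98   17 1588] [315.7361461  227.03211587] [0.5914 0.0511 0.09  ] 0.10198650228904291
[ 270  256   94   16 1429] [316.03988803 263.34919524] [0.5502 0.0569 0.09  ] 0.09782367065008032
```

View pics/w4.png

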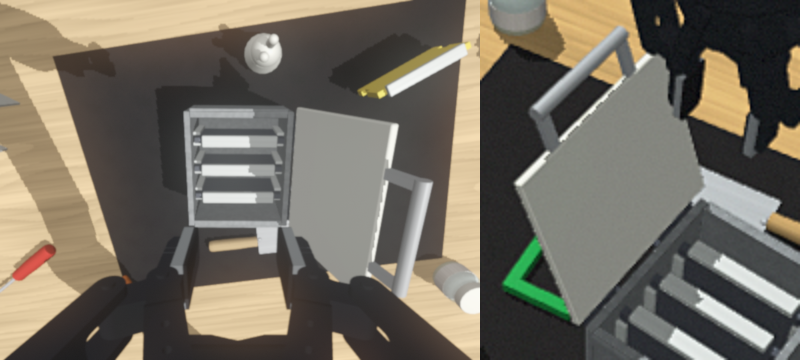

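All three lips now have equal spacing and length at z=0.09, so plate_a is home and the others are unmoved. The bar runs (567,243)-(533,389) in the full wrist image and (310,175)-(351,137) in the scene view.

```bash
python3 - <<'E'
from h import *
np.set_printoptions(precision=4,suppress=True)
A,B=[wplane(p,.2805) for p in((567,241),(533,391))];print('wrist',A,B,(A+B)/2,np.linalg.norm(A-B))
T=lambda x,y:(190+(x-399)/2.66,175+y/2.66)
for z in(.2805,): A,B=[plane("top",T(*p),z) for p in((749,84),(729,260))];print('top',(A+B)/2,np.linalg.norm(A-B))
A,B=[plane("scene",p,.2805) for p in((311,174),(352,137.5))];print('scene',(A+B)/2,np.linalg.norm(A-B))
a=tri((352,137.5),T(729,260));b=tri((311,174),T(749,84));print('tri',a,b,(a+b)/2)
print('pred',np.array([.591,.0495,0])+.140*XC)
go((.571,-.089,.34))
E
```

```text
wrist [ 0.6214 -0.0971  0.2805] [ 0.5184 -0.0815  0.2805] [ 0.5699 -0.0893  0.2805] 0.10416935345701694
top [ 0.5684 -0.0901  0.2805] 0.10503474958234638
scene [ 0.5684 -0.0869  0.2805] 0.09421120080860233
tri [ 0.516  -0.0829  0.2733] [ 0.6189 -0.0944  0.2852] [ 0.5674 -0.0886  0.2793]
pred [ 0.5715 -0.0891  0.    ]
t 8.35 tcp [0.6317 0.0452 0.3534] F [ 0.66 -0.05 -0.71] w 0.0425 shift mm [-41.4 141.4  13.5] turn -0.03 j7 -1.969
```

The estimates agree on a bar middle of (0.570, -0.089, 0.280). Moving over it and descending with the gripper half open.

Emit:
{"name": "carry_out", "arguments": {"motion": "0 -0.01 0.03 0 0; 0 -0.02 0.06 0 0; 0 -0.03 0.09 0 0; 0 -0.035 0.12 0 0; 0 -0.04 0.135 0 0; 0 -0.042 0.141 0 0; 0 -0.042 0.141 0 0; 0 -0.042 0.141 0 0"}}

```text
t: 9.15
tool_pos: [0.5711, -0.0868, 0.3543]
orientation: [-3.133, 0.217, -0.001]
force: [0.6, 0.4, -0.1]
width: 0.0428
grip_force: 0.0
```

Emit:
{"name": "carry_out", "arguments": {"motion": "0 0 0 0.02 0; 0 0 0 0.04 0; 0 0 0 0.06 0; 0 0 0 0.075 0; 0 0 0 0.085 0; 0 0 0 0.091 0; 0 0 0 0.091 0; 0 0 0 0.091 0"}}

```text
t: 9.95
tool_pos: [0.5714, -0.0884, 0.264]
orientation: [-3.134, 0.22, -0.002]
force: [1.2, 0.5, -0.9]
width: 0.0428
grip_force: 0.0
```

```bash
python3 - <<'E'
from h import *
go((.570,-.089,.262))
im=manip.get_image('wrist');b=manip.get_image('scene')[80:280,250:450]
cv2.imwrite('pics/g1.png',np.hstack([cv2.resize(im,(480,360)),cv2.resize(b,(320,360))])[:,:,::-1])
E
```

```text
t 9.95 tcp [ 0.5714 -0.0884  0.264 ] F [ 1.21  0.51 -0.93] w 0.0428 shift mm [-1.3  0.8  2. ] turn -0.03 j7 -1.728
```

View pics/g1.png

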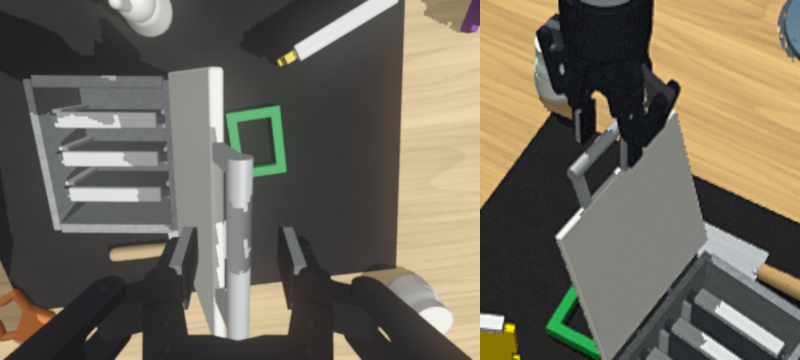

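The fingers straddle the bar and it sits midway between them, at about (238,255). Closing gently.

Emit:
{"name": "carry_out", "arguments": {"motion": "0.3 0 0 0.001 0; 0.5 0 0 0.002 0; 0.6 0 0 0.002 0; 0.7 0 0 0.002 0; 0.8 0 0 0.002 0; 1 0 0 0.002 0; 1 0 0 0.002 0; 1 0 0 0.002 0", "newtons": 30}}

```text
t: 10.85
tool_pos: [0.5708, -0.0886, 0.2614]
orientation: [3.134, -0.22, -0.0]
force: [0.1, -0.9, 1.2]
width: 0.011
grip_force: 29.2
```

```bash
python3 - <<'E'
from h import *
go((.570,-.089,.262))
# arc offsets from 110deg in tool axes: y along case x (bar x=75-190cos), z down
t0=1.92
for th in np.radians([105,100,95,90,85,80,75,70,65,60,55,50,45,40,35,30,25,20,15,10,5,2,0]):
    print(int(round(np.degrees(th))), np.round([1000*.19*(np.cos(t0)-np.cos(th)),1000*.19*(np.sin(t0)-np.sin(th))],1))
E
```

```text
t 10.85 tcp [ 0.5708 -0.0886  0.2614] F [ 0.12 -0.94  1.24] w 0.011 shift mm [-0.7  0.5 -0.6] turn -0.05 j7 -1.728
105 [-15.8  -5. ]
100 [-32.   -8.6]
95 [-48.4 -10.7]
90 [-65.  -11.5]
85 [-81.6 -10.7]
80 [-98.   -8.6]
75 [-114.2   -5. ]
70 [-130.   -0.]
65 [-145.3    6.3]
60 [-160.   14.]
55 [-174.    22.9]
50 [-187.1   33. ]
45 [-199.4   44.2]
40 [-210.6   56.4]
35 [-220.6   69.6]
30 [-229.6   83.5]
25 [-237.2   98.2]
20 [-243.6  113.5]
15 [-248.5  129.4]
10 [-252.1  145.5]
5 [-254.3  162. ]
2 [-254.9  171.9]
0 [-255.   178.5]
```

Emit:
{"name": "carry_out", "arguments": {"motion": "1 0 -0.004 -0.0015 0; 1 0 -0.010 -0.0033 0; 1 0 -0.016 -0.005 0; 1 0 -0.024 -0.007 0; 1 0 -0.032 -0.0086 0; 1 0 -0.040 -0.0098 0; 1 0 -0.0484 -0.0107 0; 1 0 -0.0567 -0.0113 0; 1 0 -0.065 -0.0115 0; 1 0 -0.0733 -0.0113 0"}}

```text
t: 11.85
tool_pos: [0.5816, -0.015, 0.2726]
orientation: [-3.134, 0.219, -0.002]
force: [1.1, -2.3, 1.2]
width: 0.0105
grip_force: 30.4
```

```bash
cat >>h.py <<'E'
def lid():
    s=manip.sense(); p=s['tool_pos']-H0; u=p@XC; print('t',s['t'],'tcp',np.round(s['tool_pos'],4),'F',np.round(s['force'],1),'rad mm',round(1000*np.hypot(u,p[2]),1),'deg',round(float(np.degrees(np.arctan2(p[2],-u))),1),'w',round(float(s['width']),4),'grip',s['grip_force'],'side',round(float(p@YC)*1000,1))
# hinge shifted by grasp offset: start TCP at 110 deg
H0=np.array([.5708,-.0886,.2614])-.065*XC-np.array([0,0,.1785])
E
python3 -c "
from h import *
lid()"
```

```text
t 11.85 tcp [ 0.5816 -0.015   0.2726] F [ 1.1 -2.3  1.2] rad mm 189.9 deg 87.2 w 0.0105 grip 30.401760041713715 side 0.5
```

Emit:
{"name": "carry_out", "arguments": {"motion": "1 0 -0.0083 0.0006 0; 1 0 -0.0165 0.0015 0; 1 0 -0.0247 0.0027 0; 1 0 -0.0328 0.0043 0; 1 0 -0.0409 0.0063 0; 1 0 -0.0488 0.0086 0; 1 0 -0.0567 0.0113 0; 1 0 -0.0644 0.0143 0; 1 0 -0.072 0.0176 0; 1 0 -0.0794 0.0213 0"}}

```text
t: 12.85
tool_pos: [0.5927, 0.0633, 0.2512]
orientation: [-3.134, 0.22, -0.002]
force: [4.5, -1.4, 0.5]
width: 0.0111
grip_force: 30.2
```

```bash
python3 -c "
from h import *
lid()
for a in range(60,0,-2):
  t=np.radians(a);p=H0-.19*np.cos(t)*XC+[0,0,.19*np.sin(t)]; b=np.radians(62.5)
  print(a,np.round([190*(np.cos(b)-np.cos(t)),190*(np.sin(b)-np.sin(t))],1),end=' ')"
```

```text
t 12.85 tcp [0.5927 0.0633 0.2512] F [ 4.5 -1.4  0.5] rad mm 190.2 deg 62.3 w 0.0111 grip 30.231159031391144 side 0.5
60 [-7.3  4. ] 58 [-13.    7.4] 56 [-18.5  11. ] 54 [-23.9  14.8] 52 [-29.2  18.8] 50 [-34.4  23. ] 48 [-39.4  27.3] 46 [-44.3  31.9] 44 [-48.9  36.5] 42 [-53.5  41.4] 40 [-57.8  46.4] 38 [-62.   51.6] 36 [-66.   56.9] 34 [-69.8  62.3] 32 [-73.4  67.8] 30 [-76.8  73.5] 28 [-80.   79.3] 26 [-83.   85.2] 24 [-85.8  91.3] 22 [-88.4  97.4] 20 [-90.8 103.5] 18 [-93.  109.8] 16 [-94.9 116.2] 14 [-96.6 122.6] 12 [-98.1 129. ] 10 [-99.4 135.5] 8 [-100.4  142.1] 6 [-101.2  148.7] 4 [-101.8  155.3] 2 [-102.2  161.9]
```

Emit:
{"name": "carry_out", "arguments": {"motion": "1 0 -0.0073 0.004 0; 1 0 -0.013 0.0074 0; 1 0 -0.0185 0.011 0; 1 0 -0.0239 0.0148 0; 1 0 -0.0292 0.0188 0; 1 0 -0.0344 0.023 0; 1 0 -0.0394 0.0273 0; 1 0 -0.0443 0.0319 0; 1 0 -0.0489 0.0365 0; 1 0 -0.0535 0.0414 0"}}

```text
t: 13.85
tool_pos: [0.5998, 0.116, 0.2096]
orientation: [3.134, -0.22, 0.0]
force: [5.4, -0.5, 0.1]
width: 0.0108
grip_force: 30.3
```

```bash
python3 -c "
from h import *
lid()
b=np.radians(42)
for a in range(40,-2,-2):
  t=np.radians(a)
  print(a,np.round([190*(np.cos(b)-np.cos(t)),190*(np.sin(b)-np.sin(t))],1),end=' ')"
```

```text
t 13.85 tcp [0.5998 0.116  0.2096] F [ 5.4 -0.5  0.1] rad mm 190.0 deg 41.8 w 0.0108 grip 30.302603244781494 side 0.2
40 [-4.4  5. ] 38 [-8.5 10.2] 36 [-12.5  15.5] 34 [-16.3  20.9] 32 [-19.9  26.5] 30 [-23.3  32.1] 28 [-26.6  37.9] 26 [-29.6  43.8] 24 [-32.4  49.9] 22 [-35.  56.] 20 [-37.3  62.2] 18 [-39.5  68.4] 16 [-41.4  74.8] 14 [-43.2  81.2] 12 [-44.7  87.6] 10 [-45.9  94.1] 8 [-47.  100.7] 6 [-47.8 107.3] 4 [-48.3 113.9] 2 [-48.7 120.5] 0 [-48.8 127.1]
```

Emit:
{"name": "carry_out", "arguments": {"motion": "1 0.0002 -0.0044 0.005 0; 1 0.0004 -0.0085 0.0102 0; 1 0.0005 -0.0125 0.0155 0; 1 0.0005 -0.0163 0.0209 0; 1 0.0005 -0.0199 0.0265 0; 1 0.0005 -0.0233 0.0321 0; 1 0.0005 -0.0266 0.0379 0; 1 0.0005 -0.0296 0.0438 0; 1 0.0005 -0.0324 0.0499 0; 1 0.0005 -0.035 0.056 0"}}

```text
t: 14.85
tool_pos: [0.6046, 0.1506, 0.1532]
orientation: [3.134, -0.22, -0.001]
force: [3.6, -0.0, -0.3]
width: 0.0105
grip_force: 30.2
```

```bash
python3 -c "
from h import *
lid()
b=np.radians(22)
for a in np.arange(20.5,-1,-1.5):
  t=np.radians(a)
  print(a,np.round([190*(np.cos(b)-np.cos(t)),190*(np.sin(b)-np.sin(t))],1),end=' ')"
```

```text
t 14.85 tcp [0.6046 0.1506 0.1532] F [ 3.6 -0.  -0.3] rad mm 190.0 deg 21.7 w 0.0105 grip 30.201401710510254 side 0.2
20.5 [-1.8  4.6] 19.0 [-3.5  9.3] 17.5 [-5. 14.] 16.0 [-6.5 18.8] 14.5 [-7.8 23.6] 13.0 [-9.  28.4] 11.5 [-10.   33.3] 10.0 [-10.9  38.2] 8.5 [-11.7  43.1] 7.0 [-12.4  48. ] 5.5 [-13.  53.] 4.0 [-13.4  57.9] 2.5 [-13.7  62.9] 1.0 [-13.8  67.9] -0.5 [-13.8  72.8]
```

Emit:
{"name": "carry_out", "arguments": {"motion": "1 0 -0.0018 0.0046 0; 1 0 -0.0035 0.0093 0; 1 0 -0.005 0.014 0; 1 0 -0.0065 0.0188 0; 1 0 -0.0078 0.0236 0; 1 0 -0.009 0.0284 0; 1 0 -0.01 0.0333 0; 1 0 -0.0109 0.0382 0; 1 0 -0.0117 0.0431 0; 1 0 -0.0124 0.048 0"}}

```text
t: 15.85
tool_pos: [0.6064, 0.1626, 0.1053]
orientation: [3.134, -0.22, -0.001]
force: [1.3, -0.5, 1.1]
width: 0.0105
grip_force: 29.8
```

Emit:
{"name": "carry_out", "arguments": {"motion": "1 0 -0.0003 0.002 0; 1 0 -0.0005 0.004 0; 1 0 -0.0007 0.006 0; 1 0 -0.0009 0.008 0; 1 0 -0.001 0.01 0; 1 0 -0.0011 0.012 0; 1 0 -0.0012 0.014 0; 1 0 -0.0012 0.0155 0; 1 0 -0.0013 0.017 0; 1 0 -0.0013 0.018 0"}}

```text
t: 16.85
tool_pos: [0.6065, 0.1638, 0.0877]
orientation: [3.134, -0.22, -0.001]
force: [-0.1, -0.5, 0.4]
width: 0.0109
grip_force: 29.7
```

```bash
python3 -c "
from h import *
lid()"
```

```text
t 16.85 tcp [0.6065 0.1638 0.0877] F [-0.1 -0.5  0.4] rad mm 190.0 deg 1.4 w 0.0109 grip 29.734581112861633 side 0.3
```

Nearly shut. Lowering at 10 mm/s until it meets the stop.

Emit:
{"name": "carry_out", "arguments": {"motion": "1 0 0 0.001 0; 1 0 0 0.002 0; 1 0 0 0.003 0; 1 0 0 0.004 0; 1 0 0 0.005 0; 1 0 0 0.0055 0; 1 0 0 0.006 0; 1 0 0 0.006 0"}}

```text
t: 17.65
tool_pos: [0.6066, 0.1639, 0.0839]
orientation: [3.133, -0.22, -0.001]
force: [-4.9, -1.9, 9.4]
width: 0.0108
grip_force: 30.5
```

Seated with 9 N at the stop. Opening just enough to clear the bar, then rising straight up.

Emit:
{"name": "carry_out", "arguments": {"motion": "1 0 0 -0.001 0; 0.6 0 0 -0.001 0; 0.5 0 0 -0.001 0; 0.5 0 0 -0.001 0; 0.5 0 0 -0.001 0; 0.5 0 0 -0.001 0"}}

```text
t: 18.25
tool_pos: [0.607, 0.1639, 0.0827]
orientation: [-3.134, 0.22, -0.0]
force: [-0.5, 0.3, 1.0]
width: 0.0211
grip_force: 0.0
```

```bash
python3 - <<'E'
from h import *
lid()
im=manip.get_image('wrist');b=manip.get_image('scene')[180:380,300:500]
cv2.imwrite('pics/r1.png',np.hstack([cv2.resize(im,(440,330)),cv2.resize(b,(330,330))])[:,:,::-1])
E
```

```text
t 18.25 tcp [0.607  0.1639 0.0827] F [-0.5  0.3  1. ] rad mm 190.0 deg -0.1 w 0.0211 grip 0.0 side 0.7
```

Emit:
{"name": "carry_out", "arguments": {"motion": "0.5 0 0 -0.002 0; 0.5 0 0 -0.004 0; 0.5 0 0 -0.007 0; 0.5 0 0 -0.01 0; 0.5 0 0 -0.013 0; 0.5 0 0 -0.016 0"}}

```text
t: 18.95
tool_pos: [0.607, 0.1639, 0.0993]
orientation: [-3.134, 0.22, -0.0]
force: [0.7, -0.2, 0.7]
width: 0.0216
grip_force: 0.0
```

Emit:
{"name": "carry_out", "arguments": {"motion": "0.5 0 0 -0.01 0; 0.5 0 0 -0.025 0; 0.5 0 0 -0.045 0; 0.5 0 0 -0.07 0; 0.5 0 0 -0.1 0; 0.5 0 0 -0.13 0; 0.5 0 0 -0.16 0; 0.5 0 0 -0.18 0; 0.5 0 0 -0.18 0; 0.5 0 0 -0.18 0"}}

```text
t: 19.95
tool_pos: [0.607, 0.164, 0.2798]
orientation: [-3.134, 0.22, -0.003]
force: [0.3, 0.1, -0.4]
width: 0.0212
grip_force: 0.0
```

```bash
python3 - <<'E'
from h import *
lid()
im=manip.get_image('wrist');b=manip.get_image('scene')[180:380,280:480]
cv2.imwrite('pics/e1.png',np.hstack([cv2.resize(im,(440,330)),cv2.resize(b,(330,330))])[:,:,::-1])
E
```

```text
t 19.95 tcp [0.607  0.164  0.2798] F [ 0.3  0.1 -0.4] rad mm 273.8 deg 46.0 w 0.0212 grip 0.0 side 0.7
```

View pics/e1.png

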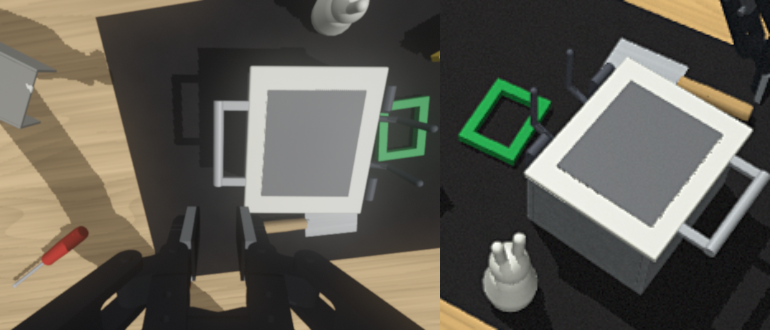

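The lid lies level on the case with its bar at (232,143), the gripper is clear, and the rabbit, bracket and scraper are where they were.

```bash
python3 -c "
from plant import manip
print(manip.hand_in())"
```

```text
the job is handed in; nothing more can be done
None
```

The proud plate (the +y slot) is pressed home level with the other two, the lid is lowered gently onto its stop and released, nothing around the case moved, and the job was handed in at about 20 s.

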